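# Scoop polishing balls into the bowl

### The arm

A 6-joint arm with a two-finger parallel gripper is mounted at the origin on a cart in front of the work surface, level with it; the furniture and walls round the work are solid. World frame = base frame: x ahead of the robot, y to its left, z up, the work surface at z = 0. Lengths are in m, angles in rad, forces in N, time in s.
With the tool pointing down it reaches from about 0.425 to 0.925 m from the base axis. Payload 12.5 kg.
Tool frame: the origin (TCP) lies midway between the tips of the shut fingers; the grasp point (between the pads) lies 19 mm behind it (bot.grip_depth is the distance from the TCP to the grasp point, in m); z points along the fingers, y is the line along which they close (so a half turn about z gives the same grasp; the last joint's range is limited). The gripper opens to 85 mm and grips with 20 to 120 N. Pads are 22 mm wide; open, the fingers measure 114 mm over their backs; the gripper's body (76 mm by 85 mm) begins 54 mm behind the grasp point. The pads swing forward as they close: fully open they stand 13 mm farther back than shut.
Start: joints at [1.069, 0.491, 1.559, -0, 1.092, -0.106], TCP at [0.241, 0.577, 0.231] pointing down, gripper open.
Joint ranges: [-3.1, 3.1], [-0.84, 2.19], [0.05, 2.79], [-1.13, 4.28], [0.06, 2.93], [-2.69, 2.69]. Speed limits (rad/s): [2.22, 2.22, 2.79, 3.14, 3.14, 3.14].

### API

Orientations are given as [roll, pitch, yaw] about the fixed x, y, z axes, in that order (R = Rz(yaw) Ry(pitch) Rx(roll)).
In Python, from cell import bot gives the robot as it stands.
- The arm moves only by the tool creep_tool, called as a command line: name --pt "numbers of a row" for each row, then --argument value for the rest. Schema: {"type":"object","properties":{"ticks":{"type":"array","items":{"type":"number"},"minItems":7,"maxItems":56},"grip_force":{"type":"number"},"only":{"type":"string"},"quiet":{"type":"boolean"},"lines":{"type":"string"}},"required":["ticks"],"additionalProperties":false}. ticks is one flat list of numbers that holds 1 to 8 rows one after another, with no inner brackets; each row has 7 numbers: a rotation vector rx, ry, rz in units of 0.1 rad, then dx, dy, dz in units of 100 mm, then the opening from 0.0 (shut) to 1.0 (fully open); each row is the pose to reach, as a shift and turn from the pose commanded when the call began, along the tool's axes at that moment; what a row does not reach only later rows make up. A row lasts 1/8 s, in which the tool goes at most 0.0625 m and 0.188 rad, less where a joint would pass 70% of its speed; a pose out of reach is approached as far as the arm can. The fingers move at their own pace and stop on an object; grip_force is the grip in N (left out, the last holds). Time passes only in rows, so rows that do not move let the fingers close. The tool returns the time, the measured TCP pose, the force, the opening and the grip force at its end. only (a regular expression) keeps the lines of the reply that match it, lines (a string "A,B") keeps lines A to B, and quiet returns only ok. Input that does not fit is refused with a message, and nothing moves.
- bot.get_state(): the state, without advancing time (a new reading comes with each control period).
- bot.capture(name): name is "side" or "top"; returns a dict with "img" (480x640x3 uint8, red, green, blue), "mtx" (3x3 intrinsics, pixels), "origin" and "rotation" of the camera in the world. Camera axes: x right, y up, looking along -z (the intrinsics and any distortion apply to the point x, -y, -z); pixel columns grow to the right and rows downward; lengths in m; the calibration is good to about 2 mm. A picture is of the moment at which its call begins. There is no depth.
- bot.job_done(): hands the job in; it is judged then, once.
The state is a dict: "clock": time; "joint_pos": joint angles; "joint_velocities": joint speeds; "tau": joint torques, N m; "eef_pos": TCP position; "tcp_rot": TCP orientation; "force": force on the tool from outside, world axes, zero at the start; "moment": the same for the moment, N m; "width": opening from 0.0 (shut) to 1.0 (fully open); "grasp_force": force on a finger pad.
Only numpy, scipy, OpenCV 4.12 (cv2) and the standard library are available. Lean on these libraries where they do the work, as an engineer would, in place of code of your own. Each camera call takes 0.05 s, during which the arm holds its last target. There are 200 camera calls.

### The job

Use the scoop to take the white polishing balls out of the long grey stock tray and tip them into the round steel bowl (not the square dish). At least three of the four must end up in the bowl and none outside the bowl and the tray; do not touch the balls with the fingers. When done, lay the scoop down flat on the counter.

Things in the scene. Friction and masses are not known exactly. Their poses are not given: they have to be found in the camera images.
- scoop: Loose aluminium hand scoop, 0.22 kg, flat on the counter, nose to the robot's right. Origin: centre of pan underside; x to the open nose, z up. Pan floor 80 (x) x 84 x 1.6 mm, back wall 28 mm, sides 26 mm high, 13 from x 2 to 16 mm, none farther on. Wooden grip bar 90 (x) x 22 (y) x 26 mm, centred over the back wall at x -40, z 95 mm, on a stem 12 mm thick: grip it from above, across y.
- stock_tray: Long grey tray, fixed, open top. Origin: centre of underside; x along it, +x to the robot's right. Walls 3 thick, 40 mm high; inside x -105 to 105, y -48 to 48 mm, floor at z 5 mm. At the +x end the floor slopes up 45 degrees from x 85 to the end wall, 20 mm up: balls pushed there ride onto the scoop. Balls start at x 25 to 72 mm, y within 26 mm.
- bowl: Round open steel bowl, loose, 0.35 kg, 130 mm across the rim, 55 mm high, narrower at the foot, wall 3 mm. Origin: centre of underside; z up. A square steel dish of similar size (115 x 115 x 50 mm), not to be used, stands beside it, left or right.
- ball_0: White glazed ceramic polishing ball, 20 mm diameter, 15 g, one of four alike, loose in the stock tray; rolls. Origin: its centre.
- ball_1: White glazed ceramic polishing ball, 20 mm diameter, 15 g, one of four alike, loose in the stock tray; rolls. Origin: its centre.
- ball_2: White glazed ceramic polishing ball, 20 mm diameter, 15 g, one of four alike, loose in the stock tray; rolls. Origin: its centre.
- ball_3: White glazed ceramic polishing ball, 20 mm diameter, 15 g, one of four alike, loose in the stock tray; rolls. Origin: its centre.

How it is judged:
On the way:
1. at least one ball rides in the scoop, lifted clear of the tray (ball centre more than 70 mm above the counter) (((x of ball_0 in the frame of scoop between -0.04 and 0.045 m and y of ball_0 in the frame of scoop between -0.045 and 0.045 m and z of ball_0 in the frame of scoop between 0 and 0.035 m and height (world z) of ball_0 above 0.07 m) or (x of ball_1 in the frame of scoop between -0.04 and 0.045 m and y of ball_1 in the frame of scoop between -0.045 and 0.045 m and z of ball_1 in the frame of scoop between 0 and 0.035 m and height (world z) of ball_1 above 0.07 m) or (x of ball_2 in the frame of scoop between -0.04 and 0.045 m and y of ball_2 in the frame of scoop between -0.045 and 0.045 m and z of ball_2 in the frame of scoop between 0 and 0.035 m and height (world z) of ball_2 above 0.07 m) or (x of ball_3 in the frame of scoop between -0.04 and 0.045 m and y of ball_3 in the frame of scoop between -0.045 and 0.045 m and z of ball_3 in the frame of scoop between 0 and 0.035 m and height (world z) of ball_3 above 0.07 m))), for 0.2 s.
At the end, for the whole second after the job is handed in: At least three balls rest in the upright round bowl (centres within 60 mm of its axis, under 50 mm high); any other is in the bowl or the stock tray; the scoop lies released and flat on the counter (underside within 3 mm, tilt under 0.1 rad) ((((horizontal distance between ball_1 and bowl below 0.06 m and height (world z) of ball_1 below 0.05 m and linear speed of ball_1 below 0.05 m/s) and (horizontal distance between ball_2 and bowl below 0.06 m and height (world z) of ball_2 below 0.05 m and linear speed of ball_2 below 0.05 m/s) and (horizontal distance between ball_3 and bowl below 0.06 m and height (world z) of ball_3 below 0.05 m and linear speed of ball_3 below 0.05 m/s)) or ((horizontal distance between ball_0 and bowl below 0.06 m and height (world z) of ball_0 below 0.05 m and linear speed of ball_0 below 0.05 m/s) and (horizontal distance between ball_2 and bowl below 0.06 m and height (world z) of ball_2 below 0.05 m and linear speed of ball_2 below 0.05 m/s) and (horizontal distance between ball_3 and bowl below 0.06 m and height (world z) of ball_3 below 0.05 m and linear speed of ball_3 below 0.05 m/s)) or ((horizontal distance between ball_0 and bowl below 0.06 m and height (world z) of ball_0 below 0.05 m and linear speed of ball_0 below 0.05 m/s) and (horizontal distance between ball_1 and bowl below 0.06 m and height (world z) of ball_1 below 0.05 m and linear speed of ball_1 below 0.05 m/s) and (horizontal distance between ball_3 and bowl below 0.06 m and height (world z) of ball_3 below 0.05 m and linear speed of ball_3 below 0.05 m/s)) or ((horizontal distance between ball_0 and bowl below 0.06 m and height (world z) of ball_0 below 0.05 m and linear speed of ball_0 below 0.05 m/s) and (horizontal distance between ball_1 and bowl below 0.06 m and height (world z) of ball_1 below 0.05 m and linear speed of ball_1 below 0.05 m/s) and (horizontal distance between ball_2 and bowl below 0.06 m and height (world z) of ball_2 below 0.05 m and linear speed of ball_2 below 0.05 m/s))) and ((horizontal distance between ball_0 and bowl below 0.06 m and height (world z) of ball_0 below 0.05 m and linear speed of ball_0 below 0.05 m/s) or (x of ball_0 in the frame of stock_tray between -0.107 and 0.107 m and y of ball_0 in the frame of stock_tray between -0.05 and 0.05 m and z of ball_0 in the frame of stock_tray between 0 and 0.05 m)) and ((horizontal distance between ball_1 and bowl below 0.06 m and height (world z) of ball_1 below 0.05 m and linear speed of ball_1 below 0.05 m/s) or (x of ball_1 in the frame of stock_tray between -0.107 and 0.107 m and y of ball_1 in the frame of stock_tray between -0.05 and 0.05 m and z of ball_1 in the frame of stock_tray between 0 and 0.05 m)) and ((horizontal distance between ball_2 and bowl below 0.06 m and height (world z) of ball_2 below 0.05 m and linear speed of ball_2 below 0.05 m/s) or (x of ball_2 in the frame of stock_tray between -0.107 and 0.107 m and y of ball_2 in the frame of stock_tray between -0.05 and 0.05 m and z of ball_2 in the frame of stock_tray between 0 and 0.05 m)) and ((horizontal distance between ball_3 and bowl below 0.06 m and height (world z) of ball_3 below 0.05 m and linear speed of ball_3 below 0.05 m/s) or (x of ball_3 in the frame of stock_tray between -0.107 and 0.107 m and y of ball_3 in the frame of stock_tray between -0.05 and 0.05 m and z of ball_3 in the frame of stock_tray between 0 and 0.05 m)) and angle between each of bowl, scoop's own z axis and vertical below 0.1 rad and height (world z) of bowl below 0.01 m and height (world z) of scoop below 0.003 m and linear speed of scoop below 0.02 m/s); the robot touches nothing.
It fails at once if the fingers touch a ball (contact force between the fingers and ball_0 above 0.3 N or contact force between the fingers and ball_1 above 0.3 N or contact force between the fingers and ball_2 above 0.3 N or contact force between the fingers and ball_3 above 0.3 N).
It also fails if it takes over 64 s, if anything falls off the work surface, if the arm or the gripper's body presses on something with over 40 N, if the wrist force passes 120 N, or if a joint passes its speed limit or range.

## Working session

There is one attempt and no reset: what is moved stays moved. The work goes in short steps, Python scripts to look and compute and a tool call to move; the robot and the scene stay as the last step left them, time stands still between calls to the robot, and variables do not carry over. Pictures are saved under pics/ and viewed, at most 10 in all, crops included, and the job is handed in when it is done.

```bash
ls; mkdir -p pics; python3 - <<'E'
from cell import bot
import cv2
for n in("top","side"):
    c=bot.capture(n); cv2.imwrite(f"pics/{n}0.png",c["img"][:,:,::-1]); print(n,c["mtx"],c["origin"],c["rotation"],[k for k in c])
print(bot.get_state())
E
```

```text
cell.py
pics
top [[590.31798951   0.         312.04703754]
 [  0.         590.31798951 234.79866655]
 [  0.           0.           1.        ]] [ 0.3258258  -0.07165937  1.12244641] [ 0.19544742  0.02040899 -1.59107356] ['img', 'mtx', 'origin', 'rotation']
side [[500.30426831   0.         316.52009117]
 [  0.         500.30426831 237.93841685]
 [  0.           0.           1.        ]] [ 0.55394531 -0.5746113   0.75618238] [0.63828886 0.00704547 0.06991071] ['img', 'mtx', 'origin', 'rotation']
{'clock': 0.1, 'joint_pos': array([ 1.06943187e+00,  4.91496991e-01,  1.55940774e+00, -8.43892274e-06,
        1.09170015e+00, -1.05598200e-01]), 'joint_velocities': array([ 0.00086005, -0.00092647, -0.00011186, -0.00160405, -0.00055873,
       -0.00015449]), 'tau': array([ 3.01701999e-03, -6.19456530e+01, -2.62023532e+01, -2.66182025e-05,
        2.88547388e-03,  3.68560120e-05]), 'eef_pos': array([0.24082639, 0.57651355, 0.23078097]), 'tcp_rot': array([-3.14058528e+00, -9.92475065e-05,  2.74583024e+00]), 'force': array([ 0.31572899, -0.86254332, -0.070616  ]), 'moment': array([-0.0330581 ,  0.0145322 ,  0.02461084]), 'grasp_force': 0.0, 'width': 1.0040834585153942}
```

View pics/top0.png

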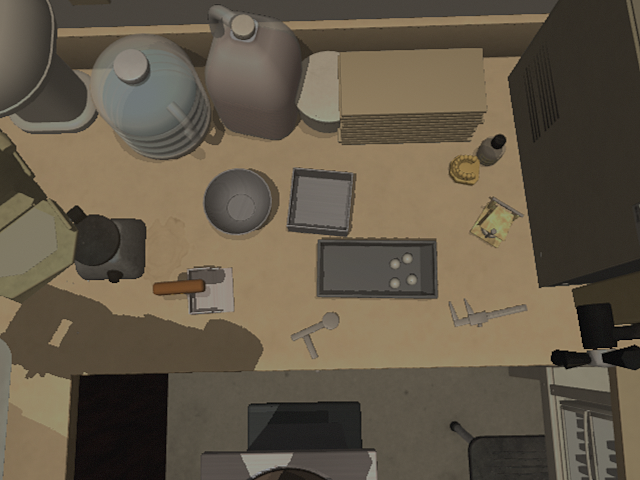

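View pics/side0.png

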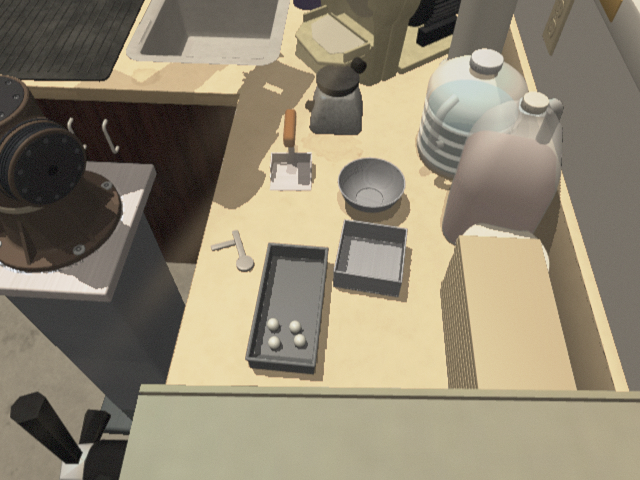

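The top view shows the scoop pan at about (212,289) with its grip at (180,287), the tray spanning (318–437, 238–298), and the balls near (403,270). It also shows the bowl at (238,202) and the square dish at (322,201). I'll enlarge it to read exact pixels.

```bash
cat > h.py <<'E'
import numpy as np, cv2
from cell import bot
from scipy.spatial.transform import Rotation as R
def ray(c,u,v,z):
    M=R.from_euler('xyz',c["rotation"]).as_matrix(); K=c["mtx"]
    d=M@np.array([(u-K[0,2])/K[0,0],-(v-K[1,2])/K[1,1],-1.]); o=np.array(c["origin"])
    return (o+d*(z-o[2])/d[2])[:3]
def proj(c,p):
    M=R.from_euler('xyz',c["rotation"]).as_matrix(); K=c["mtx"]
    q=M.T@(np.array(p)-c["origin"]); return K[0,0]*q[0]/-q[2]+K[0,2], K[1,1]*-q[1]/-q[2]+K[1,2]
def crop(img,x0,y0,x1,y1,s,name): cv2.imwrite(f"pics/{name}.png",cv2.resize(img[y0:y1,x0:x1,::-1],None,fx=s,fy=s,interpolation=cv2.INTER_CUBIC))
E
python3 - <<'E'
from h import *
i=cv2.imread("pics/top0.png")[:,:,::-1]
a=cv2.resize(i[260:320,145:245],None,fx=8,fy=5*8/5,interpolation=2)[:480]
cv2.imwrite("pics/c1.png",a[:,:,::-1])
crop(i,195,160,445,305,3.2,"c2")
E
```

```text
(no output)
```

View pics/c1.png

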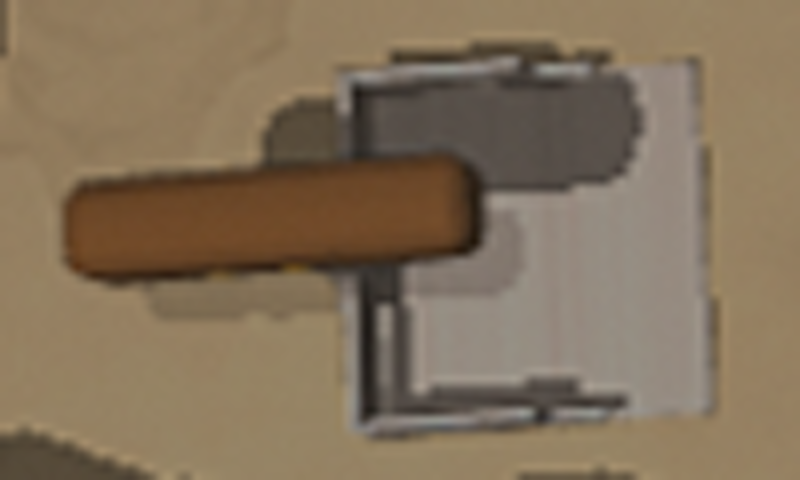

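View pics/c2.png

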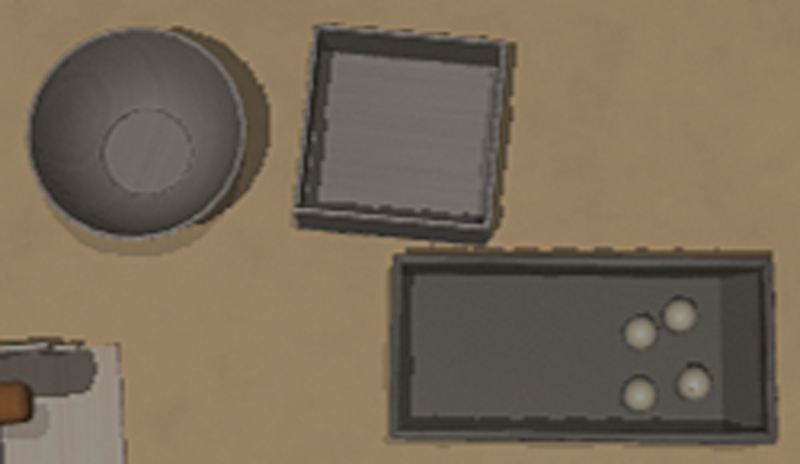

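The first crop shows the nose corners at c1 (695,62) and (713,412), and the grip top from (66,233) to (470,203). In the second crop, the tray rim corners are at c2 (393,255), (773,253), (777,441) and (390,438). The bowl rim centre is at (136,133) and its foot at (149,152). The balls are at (640,332), (680,315), (639,394) and (693,383).

```bash
python3 - <<'E'
from h import *
np.set_printoptions(precision=4,suppress=True)
c=bot.capture("top")
a=lambda u,v,z:ray(c,145+(u-3.5)/8,260+(v-3.5)/8,z)[:2]
b=lambda u,v,z:ray(c,195+(u-1.1)/3.2,160+(v-1.1)/3.2,z)[:2]
n1,n2=a(695,62,.001),a(713,412,.001);w1,w2=a(340,72,.028),a(362,432,.028)
g1,g2=a(66,233,.108),a(470,203,.108)
print("nose",n1,n2,"back",w1,w2,"grip",g1,g2)
yaw=lambda d:np.arctan2(d[1],d[0])
nm,wm=(n1+n2)/2,(w1+w2)/2
print("scoop ctr",(nm+wm)/2,"yaw",yaw(nm-wm),yaw(n1-n2)-np.pi/2,yaw(g2-g1),"len",np.linalg.norm(nm-wm),np.linalg.norm(n1-n2),np.linalg.norm(g1-g2),"gripc",(g1+g2)/2)
t=[b(*p,.04) for p in((393,255),(773,253),(777,441),(390,438))]
print("tray",t,np.mean(t,0),yaw(t[1]-t[0]),yaw(t[2]-t[3]))
print("bowl",b(136,133,.055),b(149,152,.003))
ctr=np.mean(t,0);y=yaw(t[1]-t[0]+t[2]-t[3]);Q=np.array([[np.cos(y),np.sin(y)],[-np.sin(y),np.cos(y)]])
for p in((640,332),(680,315),(639,394),(693,383)): q=b(*p,.015);print("ball",q,Q@(q-ctr))
print("dish",[b(*p,.05) for p in((318,25),(513,42),(492,228),(297,212))])
s=bot.get_state();print(R.from_euler('xyz',s["tcp_rot"]).as_matrix(), s['clock'])
E
```

```text
nose [0.4884 0.1029] [0.4047 0.0981] back [0.4841 0.1822] [0.4    0.1753] grip [0.4387 0.2225] [0.4433 0.1348]
scoop ctr [0.4443 0.1396] yaw -1.5128575518199951 -1.5134935114561223 -1.5191179451817975 len 0.07841770124269605 0.08382169515250314 0.08773909490184856 gripc [0.441  0.1786]
tray [array([ 0.5317, -0.0639]), array([ 0.5275, -0.2846]), array([ 0.4186, -0.2802]), array([ 0.4251, -0.0598])] [ 0.4757 -0.1721] -1.5895937108832634 -1.6006824428311703
bowl [0.605  0.0846] [0.6064 0.0841]
ball [ 0.4867 -0.2084] [0.0361 0.0118]
ball [ 0.4962 -0.2325] [0.0599 0.022 ]
ball [ 0.45   -0.2061] [ 0.0346 -0.0249]
ball [ 0.4557 -0.238 ] [ 0.0664 -0.0184]
dish [array([ 0.6696, -0.0226]), array([ 0.656 , -0.1376]), array([ 0.5443, -0.1216]), array([ 0.5566, -0.0087])]
[[-0.9227  0.3855 -0.0004]
 [ 0.3855  0.9227 -0.0007]
 [ 0.0001 -0.0008 -1.    ]] 0.15
```
Scoop: x dir in world: yaw -1.515 → (0.056,-0.998). Scoop y dir = (0.998,0.056). Origin (0.4443,0.1396). Grip centre z 0.095 at x=-0.040: (0.4443-0.0022, 0.1396+0.0399)=(0.442,0.1795). Matches.

Units first: shifts go in units of 100 mm and turns go in units of 0.1 rad. So -0.3 m is -3, -0.3387 m is -3.387, 1.119 rad is 11.19.

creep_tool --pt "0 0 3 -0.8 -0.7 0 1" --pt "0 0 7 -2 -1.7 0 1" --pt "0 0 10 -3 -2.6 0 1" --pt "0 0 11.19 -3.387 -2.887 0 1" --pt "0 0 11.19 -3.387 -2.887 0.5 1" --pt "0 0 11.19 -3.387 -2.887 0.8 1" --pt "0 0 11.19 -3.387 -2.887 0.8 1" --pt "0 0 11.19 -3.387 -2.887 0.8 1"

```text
refused: ticks[0]: [0, 0, 3, -0.8, -0.7, 0, 1] is not of type 'number' (schema: type "number"). Nothing was moved.
```

Wrong form. The message asks for one flat list, 7 numbers to a row, no inner brackets, so I'll send the same numbers that way.

creep_tool --ticks '[0,0,3,-0.8,-0.7,0,1,0,0,7,-2,-1.7,0,1,0,0,10,-3,-2.6,0,1,0,0,11.19,-3.387,-2.887,0,1,0,0,11.19,-3.387,-2.887,0.5,1,0,0,11.19,-3.387,-2.887,0.8,1,0,0,11.19,-3.387,-2.887,0.8,1,0,0,11.19,-3.387,-2.887,0.8,1]'

```text
clock: 1.15
eef_pos: [0.4427, 0.1773, 0.15]
tcp_rot: [-3.14, 0.0, 1.624]
force: [0.2, -0.4, -0.6]
width: 1.002
grasp_force: 0.0
```

creep_tool --ticks '[0,0,0,0,0,0,1,0,0,0,0,0,0,1,0,0,0,0,0,0,1]'

```text
clock: 1.52
eef_pos: [0.4419, 0.1807, 0.1518]
tcp_rot: [3.141, -0.0, 1.628]
force: [0.6, -1.1, 0.4]
width: 1.0
grasp_force: 0.0
```

Arrived over the grip; next I descend and close.

creep_tool --ticks '[0,0,0,0,0,0.3,1,0,0,0,0,0,0.6,1,0,0,0,0,0,0.77,1,0,0,0,0,0,0.77,1,0,0,0,0,0,0.77,0.2,0,0,0,0,0,0.77,0,0,0,0,0,0,0.77,0,0,0,0,0,0,0.77,0]' --grip_force 110

```text
clock: 2.52
eef_pos: [0.4426, 0.1798, 0.0748]
tcp_rot: [3.14, -0.0, 1.627]
force: [0.7, 0.1, 6.7]
width: 0.24
grasp_force: 107.7
```

creep_tool --ticks '[0,0,0,0,0,0,0,0,0,0,0,0,0,0,0,0,0,0,0,0,0,0,0,0,0,0,0,0]'

```text
clock: 3.02
eef_pos: [0.4426, 0.1798, 0.0748]
tcp_rot: [3.14, -0.0, 1.627]
force: [0.2, 0.0, 6.1]
width: 0.245
grasp_force: 107.6
```

To row units: -0.08 m is -0.8, -0.06 m is -0.6, 0.08 rad is 0.8.

creep_tool --ticks '[0,0,0,0,0,-0.3,0,0,0,0,0,0,-0.6,0,0,0,0,0,0,-0.8,0,0,0,0.4,-0.5,0,-0.8,0,0,0,0.8,-1,0.1,-0.8,0,0,0,0.8,-1.5,0.197,-0.8,0,0,0,0.8,-2,0.197,-0.8,0,0,0,0.8,-2.5,0.197,-0.8,0]' --grip_force 110

```text
clock: 4.03
eef_pos: [0.4756, -0.0704, 0.1542]
tcp_rot: [-3.141, -0.0, 1.547]
force: [1.2, 0.6, -2.2]
width: 0.24
grasp_force: 108.2
```

creep_tool --ticks '[0,0,0,-0.23,0,0,0,0,0,0,-0.23,0,0,0,0,0,0,-0.23,0,0,0,0,0,0,-0.23,0,0,0]'

```text
clock: 4.53
eef_pos: [0.4752, -0.0908, 0.1543]
tcp_rot: [-3.141, -0.0, 1.548]
force: [-0.4, -0.6, -2.4]
width: 0.239
grasp_force: 108.3
```

```bash
python3 - <<'E'
from h import *
s=bot.get_state();print(s["joint_pos"],s["force"])
c=bot.capture("top");crop(c["img"],245,215,445,315,4,"c3")
E
```

```text
[-3.25495837e-01  3.98866150e-01  1.98411301e+00  2.14413114e-04
  7.58849195e-01 -3.02900254e-01] [-0.43471678 -0.64592499 -2.43294733]
```

View pics/c3.png

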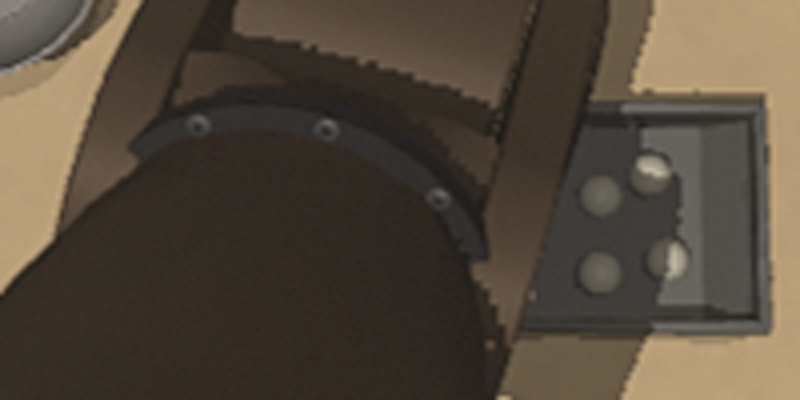

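The arm hides the scoop in the top view, so I'll check it with the side camera.

```bash
python3 - <<'E'
from h import *
c=bot.capture("side");crop(c["img"],215,180,365,385,2.9,"c4")
E
```

```text
(no output)
```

View pics/c4.png

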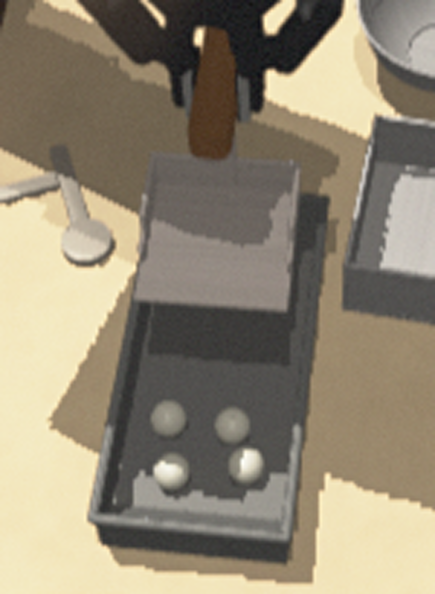

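The side crop shows the nose corners at c4 (135,301) and (291,311). The rim corners at the tray's +x end are at (92,519) and (289,533), and its right wall top is at about (327,197).

```bash
python3 - <<'E'
from h import *
np.set_printoptions(precision=4,suppress=True)
c=bot.capture("side")
b=lambda u,v,z:ray(c,215+(u-1)/2.9,180+(v-1)/2.9,z)[:2]
n1,n2=b(135,301,.08),b(291,311,.08);print("nose",n1,n2,(n1+n2)/2,np.linalg.norm(n1-n2))
t1,t2=b(92,519,.04),b(289,533,.04);print("tray end",t1,t2,(t1+t2)/2,np.linalg.norm(t1-t2))
print("far corner right",b(327,197,.04))
for p in((169,418),(233,425),(171,470),(246,464)):print(b(*p,.015))
t=bot.capture("top")
print("tray end top",[ray(t,245+(u-1.5)/4,215+(v-1.5)/4,.04) for u,v in((767,97),(770,331))])
s=bot.get_state();T=R.from_euler('xyz',s["tcp_rot"]).as_matrix();print("nose pred",s["eef_pos"]-T[:,0]*.08+T[:,2]*.0748)
E
```

```text
nose [ 0.4333 -0.1693] [ 0.5185 -0.1701] [ 0.4759 -0.1697] 0.0851608313815471
tray end [ 0.4217 -0.2787] [ 0.5249 -0.2794] [ 0.4733 -0.279 ] 0.10314686349727954
far corner right [ 0.5324 -0.0647]
[ 0.4513 -0.2057]
[ 0.4878 -0.2076]
[ 0.4563 -0.2371]
[ 0.4972 -0.2308]
tray end top [array([ 0.5272, -0.2849,  0.04  ]), array([ 0.4187, -0.2796,  0.04  ])]
nose pred [ 0.4735 -0.1712  0.0795]
```

To row units: 0.071 m is 0.71, 0.069 m is 0.69, 0.006 rad is 0.06.

creep_tool --ticks '[0,0,0.06,0,0.005,0.2,0,0,0,0.06,0,0.005,0.4,0,0,0,0.06,0,0.005,0.6,0,0,0,0.06,0,0.005,0.69,0,0,0,0.06,0,0.005,0.71,0,0,0,0.06,0,0.005,0.71,0,0,0,0.06,0,0.005,0.71,0]'

```text
clock: 5.6
eef_pos: [0.476, -0.0918, 0.0839]
tcp_rot: [3.141, 0.0, 1.541]
force: [0.4, -0.8, -3.2]
width: 0.243
grasp_force: 108.2
```

creep_tool --ticks '[0,0,0,0,0,0.01,0,0,0,0,0,0,0.02,0,0,0,0,0,0,0.02,0,0,0,0,0,0,0.02,0]'

```text
clock: 6.1
eef_pos: [0.4758, -0.0918, 0.0813]
tcp_rot: [3.142, -0.0, 1.541]
force: [0.2, 0.0, -2.2]
width: 0.238
grasp_force: 108.2
```

creep_tool --ticks '[0,0,0,0,0,0.01,0,0,0,0,0,0,0.01,0,0,0,0,0,0,0.01,0]'

```text
clock: 6.48
eef_pos: [0.4758, -0.0918, 0.0803]
tcp_rot: [-3.142, -0.0, 1.541]
force: [0.4, 1.0, -2.2]
width: 0.242
grasp_force: 108.2
```

To row units: -0.084 m is -0.84, -0.081 m is -0.81.

creep_tool --ticks '[0,0,0,-0.12,0,0.004,0,0,0,0,-0.26,0,0.004,0,0,0,0,-0.42,0,0.004,0,0,0,0,-0.58,0,0.004,0,0,0,0,-0.72,0,0.004,0,0,0,0,-0.81,0,0.004,0,0,0,0,-0.84,0,0.004,0,0,0,0,-0.84,0,0.004,0]'

```text
clock: 7.48
eef_pos: [0.4733, -0.1759, 0.0799]
tcp_rot: [3.141, 0.0, 1.541]
force: [0.3, -1.8, 1.3]
width: 0.243
grasp_force: 108.6
```

```bash
python3 - <<'E'
from h import *
c=bot.capture("side");crop(c["img"],225,230,345,385,3.8,"c5")
E
```

```text
(no output)
```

View pics/c5.png

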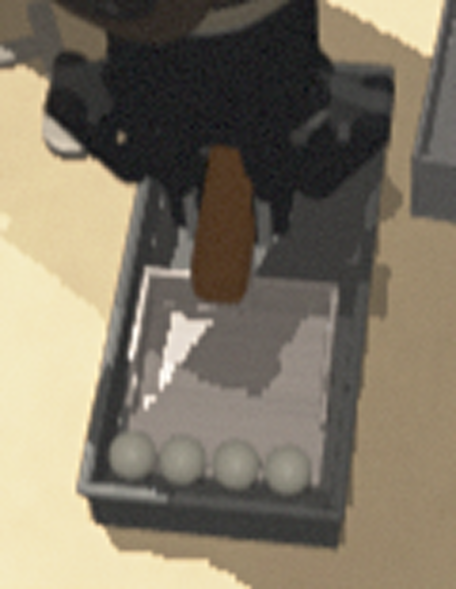

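All four balls sit in a row at c5 y≈460, between the nose and the slope. Next I follow the slope up, tilting the nose up as I go.

To row units: -0.004 m is -0.04, -0.0036 m is -0.036, -0.2 rad is -2.

creep_tool --ticks '[0,0,0,-0.02,0,-0.01,0,0,0,0,-0.04,0,-0.03,0,0,0,0,-0.04,0,-0.03,0,0,-0.6,0,-0.036,0,-0.021,0,0,-0.6,0,-0.036,0,-0.021,0,0,-1.2,0,-0.036,0,-0.019,0,0,-2,0,-0.007,0,-0.006,0,0,-2,0,-0.007,0,-0.006,0]'

```text
clock: 8.52
eef_pos: [0.4731, -0.1756, 0.0803]
tcp_rot: [-3.14, 0.198, 1.543]
force: [0.2, -0.2, -2.2]
width: 0.242
grasp_force: 108.2
```

```bash
python3 - <<'E'
from h import *
c=bot.capture("side");crop(c["img"],225,230,345,385,3.8,"c6")
print(bot.get_state()["joint_pos"])
E
```

```text
[-0.39369117  0.5398731   2.03240802 -0.37240401  0.5289905  -0.04627035]
```

View pics/c6.png

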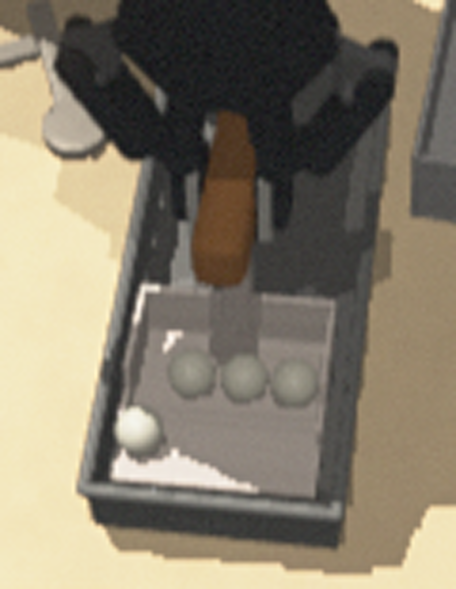

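Three balls are well inside the pan. The fourth, at c6 (138,430), is hung on the front edge of the side wall, so I roll the scoop slightly while still inside the tray to bring it in.

creep_tool --ticks '[0.3,-0.4,0,0,0,-0.04,0,0.7,-0.8,0,0,0,-0.07,0,1,-1.2,0,0,0,-0.08,0,1,-1.4,0,0,0,-0.08,0,1,-1.4,0,0,0,-0.08,0,0.5,-1.4,0,0,0,-0.08,0,0,-1.4,0,0,0,-0.08,0,0,-1.4,0,0,0,-0.08,0]'

```text
clock: 9.57
eef_pos: [0.4727, -0.1753, 0.0884]
tcp_rot: [-3.14, 0.338, 1.54]
force: [-0.1, 0.3, -2.6]
width: 0.242
grasp_force: 108.7
```

```bash
python3 - <<'E'
from h import *
c=bot.capture("side");crop(c["img"],225,230,345,385,3.8,"c7")
E
```

```text
(no output)
```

View pics/c7.png

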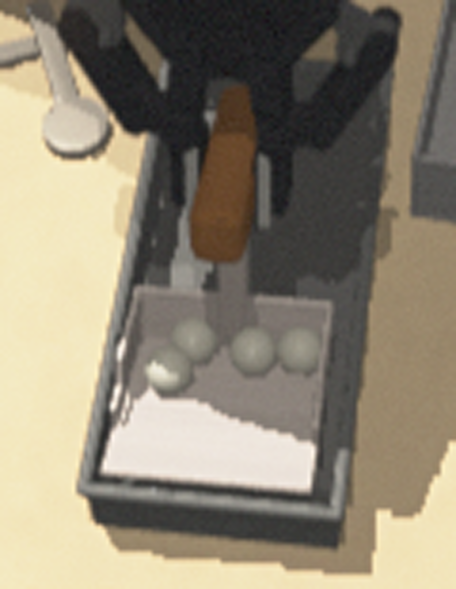

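All four balls are in the pan. I lift it and then carry it to the bowl.

To row units: -0.06 m is -0.6, -0.1038 m is -1.038.

creep_tool --ticks '[0,0,0,-0.02,0,-0.05,0,0,0,0,-0.07,0,-0.19,0,0,0,0,-0.14,0,-0.38,0,0,0,0,-0.21,0,-0.6,0,0,0,0,-0.28,0,-0.8,0,0,0,0,-0.34,0,-0.95,0,0,0,0,-0.365,0,-1.038,0,0,0,0,-0.365,0,-1.038,0]'

```text
clock: 10.62
eef_pos: [0.4734, -0.1746, 0.1986]
tcp_rot: [3.141, 0.34, 1.541]
force: [-0.3, -0.4, -3.1]
width: 0.238
grasp_force: 108.8
```

creep_tool --ticks '[0,0,0,0.06,0.03,-0.02,0,0,0,0,0.2,0.09,-0.07,0,0,0,0,0.41,0.17,-0.145,0,0,0,0,0.66,0.27,-0.235,0,0,0,0,0.95,0.38,-0.335,0,0,0,0,1.23,0.49,-0.435,0,0,0,0,1.45,0.58,-0.51,0,0,0,0,1.575,0.622,-0.555,0]'

```text
clock: 11.62
eef_pos: [0.5408, -0.0077, 0.1976]
tcp_rot: [-3.141, 0.34, 1.543]
force: [-0.5, 0.3, -2.1]
width: 0.238
grasp_force: 108.7
```

creep_tool --ticks '[0,0,0,0.12,0.05,-0.04,0,0,0,0,0.34,0.13,-0.12,0,0,0,0,0.62,0.25,-0.22,0,0,0,0,0.92,0.37,-0.325,0,0,0,0,1.2,0.48,-0.425,0,0,0,0,1.43,0.57,-0.505,0,0,0,0,1.575,0.622,-0.555,0,0,0,0,1.575,0.622,-0.555,0]'

```text
clock: 12.62
eef_pos: [0.6077, 0.1559, 0.1976]
tcp_rot: [-3.141, 0.34, 1.542]
force: [0.7, -0.9, -2.7]
width: 0.244
grasp_force: 108.8
```

```bash
python3 - <<'E'
from h import *
print(bot.get_state()["joint_pos"])
c=bot.capture("side");crop(c["img"],230,80,450,280,2.9,"c8")
E
```

```text
[ 0.27551324  0.58224664  1.52955623 -0.354373    1.15988991  0.4688294 ]
```

View pics/c8.png

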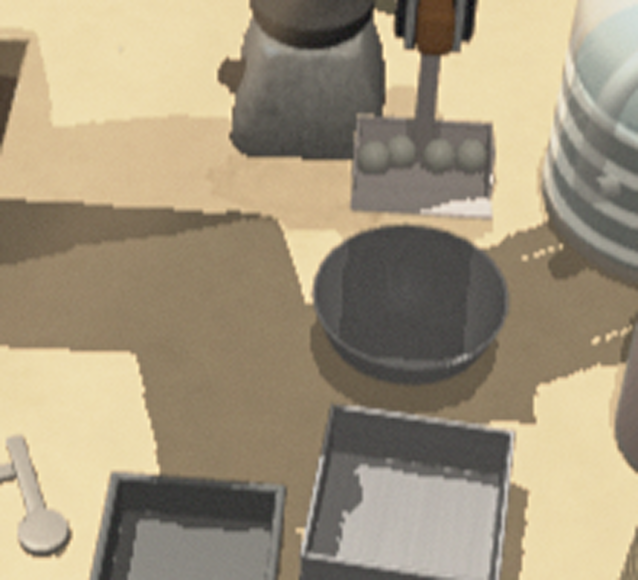

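All four balls are still at the back of the pan, and the bowl is empty below it. I pour gradually about the nose.

creep_tool --ticks '[0,0.3,0,0.06,0,0.12,0,0,0.9,0,0.14,0,0.29,0,0,1.5,0,0.22,0,0.43,0,0,1.9,0,0.266,0,0.495,0,0,1.9,0,0.266,0,0.495,0,0,2.5,0,0.205,0,0.465,0,0,3.2,0,0.145,0,0.432,0,0,3.9,0,0.084,0,0.401,0]'

```text
clock: 13.68
eef_pos: [0.6074, 0.1495, 0.1582]
tcp_rot: [3.141, -0.051, 1.541]
force: [0.0, -0.3, -1.7]
width: 0.239
grasp_force: 108.8
```

creep_tool --ticks '[0,0.7,0,-0.055,0,-0.028,0,0,1.4,0,-0.11,0,-0.055,0,0,2,0,-0.166,0,-0.083,0,0,2.8,0,-0.245,0,-0.102,0,0,3.6,0,-0.33,0,-0.122,0,0,4.5,0,-0.414,0,-0.141,0,0,6,0,-0.57,0,-0.155,0,0,7.5,0,-0.733,0,-0.167,0]'

```text
clock: 14.68
eef_pos: [0.6052, 0.0753, 0.1716]
tcp_rot: [3.138, -0.804, 1.544]
force: [0.1, -0.5, -2.1]
width: 0.239
grasp_force: 108.9
```

creep_tool --ticks '[0,0,0,0,0,0,0,0,0,0,0,0,0,0,0,0,0,0,0,0,0,0,0,0,0,0,0,0,0,0,0,0,0,0,0,0,0,0,0,0,0,0]'

```text
clock: 15.42
eef_pos: [0.6052, 0.0762, 0.1705]
tcp_rot: [3.141, -0.8, 1.541]
force: [-1.4, -0.1, -1.6]
width: 0.244
grasp_force: 109.0
```

```bash
python3 - <<'E'
from h import *
def blobs(n):
    c=bot.capture(n);cv2.imwrite(f"pics/{n}1.png",c["img"][:,:,::-1])
    u,v=proj(c,[.605,.0845,.03]);print(n,u,v)
    return c
s=bot.get_state();print(s["joint_pos"])
blobs("side");blobs("top")
E
```

```text
[-0.28453207  0.6317725   1.72773995  0.84227586  1.19507766 -0.74806049]
side 369.0501852783865 190.12027064437405
top 239.07970364746348 204.48334331116462
```

Units first: shifts go in units of 100 mm and turns go in units of 0.1 rad. So 0.093 m is 0.93, 0.09 m is 0.9, -0.8 rad is -8.

creep_tool --ticks '[0,0,0,0.18,0,-0.175,0,0,0,0,0.359,0,-0.349,0,0,-1.7,0,0.5,0,-0.2,0,0,-3.5,0,0.64,0,-0.05,0,0,-5.3,0,0.78,0,0.1,0,0,-7,0,0.9,0,0.2,0,0,-8,0,0.93,0,0.239,0,0,-8,0,0.93,0,0.239,0]'

```text
clock: 16.52
eef_pos: [0.6073, 0.1597, 0.2203]
tcp_rot: [-3.141, -0.0, 1.544]
force: [0.3, -0.1, -2.7]
width: 0.244
grasp_force: 108.8
```

creep_tool --ticks '[0,0,0,0,0,0,0,0,0,0,0,0,0,0]'

```text
clock: 16.77
eef_pos: [0.6078, 0.1569, 0.2203]
tcp_rot: [-3.141, -0.001, 1.539]
force: [0.6, -0.3, -1.4]
width: 0.243
grasp_force: 108.8
```

```bash
python3 - <<'E'
from h import *
for n in("side","top"):
    c=bot.capture(n);i=c["img"].astype(int);cv2.imwrite(f"pics/{n}2.png",c["img"][:,:,::-1])
    for nm,p,r in(("bowl",(.605,.0845,.03),50),("tray",(.4757,-.1721,.02),70)):
        u,v=map(int,proj(c,p));w=c["img"][v-r:v+r,u-r:u+r]
        g=cv2.cvtColor(w,cv2.COLOR_RGB2GRAY);g=cv2.medianBlur(g,3)
        h=cv2.HoughCircles(cv2.resize(g,None,fx=4,fy=4,interpolation=2),cv2.HOUGH_GRADIENT,1,24,param1=100,param2=16,minRadius=14,maxRadius=28)
        print(n,nm,u,v,None if h is None else [(round(u-r+x/4),round(v-r+y/4),round(q/4,1),i[int(v-r+y/4),int(u-r+x/4)].tolist()) for x,y,q in h[0]])
E
```

```text
side bowl 369 190 None
side tray 289 305 None
top bowl 239 204 None
top tray 375 269 None
```

To row units: -0.1659 m is -1.659, 0.0176 m is 0.176.

creep_tool --ticks '[0,0,0,0.04,-0.4,0,0,0,0,0,0.09,-0.9,0,0,0,0,0,0.176,-1.4,0,0,0,0,0,0.176,-1.659,0,0,0,0,0,0.176,-1.659,0.4,0,0,0,0,0.176,-1.659,0.9,0,0,0,0,0.176,-1.659,1.25,0,0,0,0,0.176,-1.659,1.37,0]'

```text
clock: 17.88
eef_pos: [0.442, 0.1799, 0.0821]
tcp_rot: [-3.139, 0.0, 1.54]
force: [-0.9, 0.4, -1.8]
width: 0.242
grasp_force: 108.7
```

creep_tool --ticks '[0,0,0,0,0,0.03,0,0,0,0,0,0,0.06,0,0,0,0,0,0,0.075,0,0,0,0,0,0,0.075,0,0,0,0,0,0,0.075,0]'

```text
clock: 18.5
eef_pos: [0.4425, 0.1805, 0.0763]
tcp_rot: [3.141, -0.0, 1.541]
force: [-0.0, 0.3, -2.4]
width: 0.241
grasp_force: 108.7
```

To row units: 0.0015 m is 0.015, 0.001 m is 0.01.

creep_tool --ticks '[0,0,0,0,0,0.01,0,0,0,0,0,0,0.015,0,0,0,0,0,0,0.015,0]'

```text
clock: 18.88
eef_pos: [0.4427, 0.1806, 0.0748]
tcp_rot: [3.141, -0.0, 1.541]
force: [-0.4, 0.5, 5.1]
width: 0.237
grasp_force: 110.0
```

creep_tool --ticks '[0,0,0,0,0,0,0.3,0,0,0,0,0,0,0.6,0,0,0,0,0,0,1,0,0,0,0,0,0,1,0,0,0,0,0,0,1,0,0,0,0,0,0,1,0,0,0,0,0,0,1,0,0,0,0,0,0,1]'

```text
clock: 19.88
eef_pos: [0.4424, 0.1805, 0.0744]
tcp_rot: [3.142, -0.0, 1.541]
force: [-0.3, 0.5, -1.1]
width: 1.003
grasp_force: 0.0
```

creep_tool --ticks '[0,0,0,0,0,-0.2,1,0,0,0,0,0,-0.6,1,0,0,0,0,0,-1.1,1,0,0,0,0,0,-1.5,1,0,0,0,0.5,0,-1.5,1,0,0,0,1.1,0,-1.5,1,0,0,0,1.7,0,-1.5,1,0,0,0,2,0,-1.5,1]'

```text
clock: 20.88
eef_pos: [0.4479, 0.383, 0.2242]
tcp_rot: [3.142, -0.0, 1.543]
force: [-0.1, -0.8, 0.1]
width: 0.999
grasp_force: 0.0
```

creep_tool --ticks '[0,0,0,0,-0.5,0,1,0,0,0,0,-1,0,1,0,0,0,0,-1,0,1,0,0,0,0,-1,0,1]'

```text
clock: 21.38
eef_pos: [0.3489, 0.3836, 0.2247]
tcp_rot: [3.141, -0.001, 1.541]
force: [1.0, 0.0, 0.2]
width: 0.998
grasp_force: 0.0
```

```bash
python3 - <<'E'
from h import *
for n in("side","top"):
    c=bot.capture(n);i=c["img"].astype(int);cv2.imwrite(f"pics/{n}3.png",c["img"][:,:,::-1])
    o=cv2.imread(f"pics/{n}0.png")[:,:,::-1].astype(int)
    for nm,p,r in(("bowl",(.605,.0845,.03),40),("tray",(.4757,-.1721,.02),62)):
        u,v=map(int,proj(c,p));sl=np.s_[v-r:v+r,u-r:u+r]
        m=(i[sl].min(2)>125)&(i[sl].max(2)-i[sl].min(2)<40)&(abs(i[sl]-o[sl]).max(2)>30)
        k,l,st,ce=cv2.connectedComponentsWithStats(m.astype(np.uint8))
        print(n,nm,[(ce[j].round(1)+[u-r,v-r]).tolist()+[int(st[j,4])] for j in range(1,k) if st[j,4]>8])
E
```

```text
side bowl [[368.1, 190.0, 30], [378.2, 192.1, 31], [363.0, 199.0, 28], [374.9, 199.6, 27]]
side tray [[271.8, 322.1, 69], [293.9, 324.9, 71], [275.7, 329.2, 60], [298.2, 335.9, 123], [272.8, 340.6, 73], [302.3, 345.4, 54], [277.2, 347.2, 63]]
top bowl [[237.5, 197.2, 10], [247.7, 199.9, 9], [236.0, 207.0, 9], [247.6, 211.8, 12]]
top tray []
```

creep_tool --ticks '[0,0,0,0,0,0,1,0,0,0,0,0,0,1,0,0,0,0,0,0,1,0,0,0,0,0,0,1,0,0,0,0,0,0,1,0,0,0,0,0,0,1,0,0,0,0,0,0,1,0,0,0,0,0,0,1]'

```text
clock: 22.48
eef_pos: [0.3485, 0.3834, 0.2245]
tcp_rot: [3.142, -0.0, 1.541]
force: [-0.2, 0.3, -0.0]
width: 0.998
grasp_force: 0.0
```

```bash
python3 - <<'E'
from h import *
c=bot.capture("side");o=cv2.imread("pics/side3.png")[:,:,::-1].astype(int)
d=abs(c["img"].astype(int)-o).max(2);print("changed px bowl",(d[150:230,329:409]>30).sum(),"scoop",(d[100:200,260:325]>30).sum())
print(bot.job_done())
E
```

```text
changed px bowl 1 scoop 13
the job is handed in; nothing more can be done
None
```

I scooped all four balls out of the tray and tipped them into the round bowl, where both cameras showed four, then released the scoop on the counter and handed the job in at about 22.5 s; no verdict came back, and I didn't measure the scoop's tilt.

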